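Clip two connecting rods into the spring-clip rack

ROBOT

A 6-joint arm with a two-finger parallel gripper is mounted at the origin on the work surface. World frame = base frame: x ahead of the robot, y to its left, z up, the work surface at z = 0. Lengths are in mm, angles in rad, forces in N, time in s.
With the tool pointing down it reaches from about 300 to 850 mm from the base axis. Payload 5.4 kg.
Tool frame: the origin (TCP) lies on the front face of the gripper's body, between the roots of the fingers; the fingertips stand 73 mm ahead of it and the grasp point (between the pads) lies 54 mm ahead of it; z points along the fingers, y is the line along which they close (so a half turn about z gives the same grasp; the last joint's range is limited). The gripper opens to 85 mm and grips with 20 to 120 N. Pads are 22 mm wide; open, the fingers measure 114 mm over their backs; the gripper's body (76 mm by 85 mm) begins 54 mm behind the grasp point. The pads swing forward as they close: fully open they stand 13 mm farther back than shut.
Start: joints at [-1.507, 0.158, 1.597, -0, 1.386, -0.21], TCP at [155.452, -553.572, 303.899] pointing down, gripper open.
Joint ranges: [-2.91, 2.91], [-0.94, 2.29], [0.18, 2.7], [-1.29, 4.43], [0.17, 2.64], [-3, 3]. Speed limits (rad/s): [2.57, 2.57, 3.14, 3.14, 3.14, 3.14].

INTERFACE

Orientations are given as a unit quaternion [w, x, y, z].
In Python, from station import arm gives the robot as it stands.
- The arm moves only by the tool move_arm, never from a script. Its argument "targets" is a list of rows, each a list of 7 numbers: the finger opening in mm, from 0 to 85.4, then the shift along the world's x, y, z as a fraction of full scale, then the turn, a rotation vector about the world's x, y, z as a fraction of full scale. In form: [[gripper, tx, ty, tz, rx, ry, rz], ...]. A call has 1 to 20 rows; each row shifts and turns the commanded pose from where the row before left it; what a row does not reach is not made up. Full scale, the value 1, is 40 mm for a shift and 0.1 rad for a turn. A row lasts 1/8 s, in which the tool goes at most 62.5 mm and 10.7 degrees, less where a joint would pass 70% of its speed; a pose out of reach is approached as far as the arm can. A call with a number of a shift or a turn outside -1 to 1 is refused whole. A call with a gripper value outside its range is refused whole. The fingers move at their own pace and stop on an object; "grip_force" is the grip in N (left out, the last holds). Time passes only in rows, so rows that do not move let the fingers close. It gives the time, the measured TCP pose, the force, the opening and the grip force at its end, in the units of the state.
- arm.get_state(): the state, without advancing time (a new reading comes with each control period).
- arm.camera(name): name is "scene" or "top" or "wrist"; returns a dict with "color" (420x560x3 uint8, red, green, blue), "depth" (420x560 float32, mm along the optical axis (not along the pixel's ray), 0 where there is no reading), "intrinsics" (3x3 intrinsics, pixels), "position" and "orientation" of the camera in the world. Camera axes: x right, y down, z forward; pixel columns grow to the right and rows downward; lengths in mm; the calibration is good to about 2 mm. A picture is of the moment at which its call begins.
- arm.job_done(): hands the job in; it is judged then, once.
The state is a dict: "time": time; "qpos": joint angles; "dq": joint speeds; "effort": joint torques, N m; "position": TCP position; "orientation": TCP orientation; "ft_force": force on the tool from outside, world axes, zero at the start; "moment": the same for the moment, N m; "width": opening from 0.0 (shut) to 1.0 (fully open); "gripper_force": force on a finger pad.
Only numpy, scipy, OpenCV 4.12 (cv2) and the standard library are available. Lean on these libraries where they do the work, as an engineer would, in place of code of your own. Each camera call takes 0.05 s, during which the arm holds its last target. There are 200 camera calls.

TASK

Two connecting rods, a long and a short one, lie loose on the desk. Pick up each and press it sideways into its empty pair of spring clips on the walnut rack (the long rod into the widely spaced pair, the short rod into the closely spaced pair), big end pointing the same way as on the rod already clipped there, pushing with the gripper until it has snapped fully home in both clips rather than dropping it in. Leave the clipped rod and the other engine parts on the desk where they are.

Things in the scene. Friction and masses are not known exactly. Their poses are not given: they have to be found in the camera images.
- long_rod: Steel connecting rod lying on the desk: round shank, diameter 16, 140 long, between two end blocks 26 thick (z): big end 30 long, 44 wide (y), small end 20 long, 26 wide. Overall 190 long, about 0.4 kg. Origin on the shank axis at mid-shank (13 above the desk as it lies); x axis along the shank towards the small end, z up. Centre of mass about 15 from it towards the big end.
- short_rod: Steel connecting rod lying on the desk: round shank, diameter 16, 100 long, between two end blocks 26 thick (z): big end 30 long, 44 wide (y), small end 20 long, 26 wide. Overall 150 long, about 0.35 kg. Origin on the shank axis at mid-shank (13 above the desk as it lies); x axis along the shank towards the small end, z up. Centre of mass about 15 from it towards the big end.
- long_rod_big (a point): Middle of the long rod's big-end block, on the shank axis.
- short_rod_big (a point): Middle of the short rod's big-end block, on the shank axis.
- bay_long: Widely spaced empty pair of spring clips open upwards, 116 apart (centre to centre), each about 12 long. Fixed. Origin: where the middle of a fully home rod's shank axis belongs, midway between the clips, 54 above the desk, 40 above the board; x axis along the clipped rod, the way its small end must point; z up. Between the two clips all is free down to the board.
- bay_long_clip (a point): Clip of bay_long at the small end, at the axis of a clipped shank (as for all clips): two sprung steel jaws, beads of radius 3 centred 6.6 above this point, 12 apart across y, that the shank spreads and passes; lips reach 15 above and 17 to each side. A rod needs 10 to 15 N straight down in all, from 13 above this point; its weight is not enough. Rests below stop it at this height.
- bay_short_clip (a point): The same for the clip of bay_short at the small end.
- bay_short: Closely spaced empty pair of the same spring clips, clips 76 apart; all else, the origin and axes included, as for bay_long. Fixed.
- bay_full: Another widely spaced pair (116 apart), which already holds a clipped rod; origin and axes as for bay_long. Fixed. The three pairs stand in one row, side by side and parallel, 75 from one to the next, in any order.
- stocked_rod: The rod already clipped in bay_full, the same in shape as the long rod; origin and axes as for the long rod. To be left alone.
- rack: Walnut board under the clips, 200 by 250, 14 thick; origin at the centre of its underside, x axis parallel to that of the clip pairs. Fixed.
- flywheel: Blued steel spoked flywheel lying flat, diameter 120, 24 high; origin at the centre of its underside. Bystander.
- osc_cylinder: Brass oscillating cylinder standing upright, 98 high on a 46 by 40 foot; origin at the centre of its underside. Bystander.
- end_cap: Green domed boiler end cap, diameter 96, 28 high; origin at the centre of its underside. Bystander.
- valve_a: Copper safety valve standing upright, diameter 30, 62 high; origin at the centre of its underside. Bystander.
- valve_b: Second, equal copper safety valve. Bystander.
- oil_can: Small brass oil can with thin spout, diameter 56, 120 high; origin at the centre of its underside. Bystander.
There are look-alikes about, which are no part of the job. What is shaped like the long_rod but blue or green is not meant.

How it is judged (in metres and radians):
On the way, in this order (a step that is already met when the one before it is completed fails the run):
1. one of the two rods is fully home in its clips, big end the right way, with the gripper on it (pressed in, not dropped) (((x of long_rod in the frame of bay_long between -0.01 and 0.01 m and y of long_rod in the frame of bay_long between -0.004 and 0.004 m and z of long_rod in the frame of bay_long between -0.004 and 0.004 m and angle between the x axis of long_rod and the x axis of bay_long, either way round below 0.08 rad and x of long_rod_big in the frame of bay_long below -0.03 m and contact force between the fingers and long_rod above 0.3 N) or (x of short_rod in the frame of bay_short between -0.01 and 0.01 m and y of short_rod in the frame of bay_short between -0.004 and 0.004 m and z of short_rod in the frame of bay_short between -0.004 and 0.004 m and angle between the x axis of short_rod and the x axis of bay_short, either way round below 0.08 rad and x of short_rod_big in the frame of bay_short below -0.03 m and contact force between the fingers and short_rod above 0.3 N))), for 0.1 s.
2. both rods are fully home in their clips, big ends the right way, with the gripper on the second one (x of long_rod in the frame of bay_long between -0.01 and 0.01 m and y of long_rod in the frame of bay_long between -0.004 and 0.004 m and z of long_rod in the frame of bay_long between -0.004 and 0.004 m and angle between the x axis of long_rod and the x axis of bay_long, either way round below 0.08 rad and x of long_rod_big in the frame of bay_long below -0.03 m and x of short_rod in the frame of bay_short between -0.01 and 0.01 m and y of short_rod in the frame of bay_short between -0.004 and 0.004 m and z of short_rod in the frame of bay_short between -0.004 and 0.004 m and angle between the x axis of short_rod and the x axis of bay_short, either way round below 0.08 rad and x of short_rod_big in the frame of bay_short below -0.03 m and (contact force between the fingers and long_rod above 0.3 N or contact force between the fingers and short_rod above 0.3 N)), for 0.1 s.
At the end, for the whole second after the job is handed in: Each loose rod lies in its own clips, within 10 mm along, 4 mm across and in height, and 0.08 rad of the fully home place, big end as on the stocked rod, released, at rest. The stocked rod has moved under 12 mm, every other part on the desk under 30 mm (x of long_rod in the frame of bay_long between -0.01 and 0.01 m and y of long_rod in the frame of bay_long between -0.004 and 0.004 m and z of long_rod in the frame of bay_long between -0.004 and 0.004 m and angle between the x axis of long_rod and the x axis of bay_long, either way round below 0.08 rad and x of long_rod_big in the frame of bay_long below -0.03 m and x of short_rod in the frame of bay_short between -0.01 and 0.01 m and y of short_rod in the frame of bay_short between -0.004 and 0.004 m and z of short_rod in the frame of bay_short between -0.004 and 0.004 m and angle between the x axis of short_rod and the x axis of bay_short, either way round below 0.08 rad and x of short_rod_big in the frame of bay_short below -0.03 m and linear speed of each of long_rod, short_rod below 0.02 m/s and distance of stocked_rod from where it was at the start of the episode below 0.012 m and distance of each of flywheel, osc_cylinder, end_cap, valve_a, valve_b, oil_can from where it was at the start of the episode below 0.03 m); the robot touches nothing.
It fails at once if the rod already clipped is pulled or pushed out of place (over 12 mm) (distance of stocked_rod from where it was at the start of the episode above 0.012 m).
It fails at once if another engine part on the desk is pushed over 30 mm or knocked over (distance of any of flywheel, osc_cylinder, end_cap, valve_a, valve_b, oil_can from where it was at the start of the episode above 0.03 m or angle between any of flywheel, osc_cylinder, end_cap, valve_a, valve_b, oil_can's own z axis and vertical above 0.5 rad).
It also fails if it takes over 56 s, if anything falls off the work surface, if the arm or the gripper's body presses on something with over 40 N, if the wrist force passes 120 N, or if a joint passes its speed limit or range.

## Working session

There is one attempt and no reset: what is moved stays moved. The work goes in short steps, Python scripts to look and compute and a tool call to move; the robot and the scene stay as the last step left them, time stands still between calls to the robot, and variables do not carry over. Pictures are saved under pics/ and viewed, at most 10 in all, crops included, and the job is handed in when it is done.

Besides the shell and the picture viewer there is one more tool, called after "Call:" in YAML: its name, and indented under it one key for each argument. move_arm: Moves the arm, as the interface text tells. Its arguments: {"type":"object","properties":{"targets":{"type":"array"},"grip_force":{"type":"number"}},"required":["targets"]}

```bash
mkdir -p pics
cat > h.py <<'E'
import numpy as np, cv2
from scipy.spatial.transform import Rotation as R
from station import arm
def take(n,f):
    c=arm.camera(n); np.savez('pics/'+f+'.npz',**c); cv2.imwrite('pics/'+f+'.png',c['color'][:,:,::-1]); return c
def load(f): return dict(np.load('pics/'+f+'.npz'))
def rot(c):
    q=np.array(c['orientation']); return R.from_quat(q[[1,2,3,0]]).as_matrix() if q.size==4 else q
def cloud(c):
    K=c['intrinsics']; d=c['depth'].astype(float); v,u=np.mgrid[:d.shape[0],:d.shape[1]]
    p=np.stack([(u-K[0,2])/K[0,0]*d,(v-K[1,2])/K[1,1]*d,d],-1)
    P=p@rot(c).T+np.array(c['position']); P[d==0]=np.nan; return P
E
python3 - <<'E'
from h import *
for n in ('top','scene'):
    c=take(n,n+'0'); print(n,c['position'],c['orientation'],c['intrinsics'][0])
a=cv2.imread('pics/top0.png'); cv2.imwrite('pics/t0b.png',cv2.resize(a,(800,600)))
print(arm.get_state())
E
```

```text
top [ 426.01212096  -39.38757597 1269.13746691] [ 0.03557714 -0.69985842  0.71270645 -0.03133653] [385.69232094   0.         275.36435233]
scene [1163.32999988  587.88772     728.60411971] [-0.1773672   0.33748188  0.82910488 -0.40894004] [413.39296213   0.         284.97484293]
{'time': 0.1, 'qpos': array([-1.50708540e+00,  1.58992701e-01,  1.59811723e+00, -1.48877687e-06,
        1.38620718e+00, -2.10088135e-01]), 'dq': array([-0.00028786, -0.00102863, -0.00290449,  0.00045075, -0.00171109,
        0.00112097]), 'effort': array([ 9.92232672e-04, -3.96987820e+01, -3.32338500e+01, -1.52262578e-04,
        4.18083000e-03, -4.49895854e-07]), 'position': array([ 155.43301218, -553.15215959,  303.00603469]), 'orientation': array([-8.59969121e-04,  9.90643498e-01,  1.36472401e-01,  6.23189716e-05]), 'ft_force': array([-0.3268255 ,  0.59915439,  0.10905695]), 'moment': array([ 0.02800459,  0.02074054, -0.06855972]), 'gripper_force': 0.0, 'width': 1.0008379004226187}
```

View pics/t0b.png

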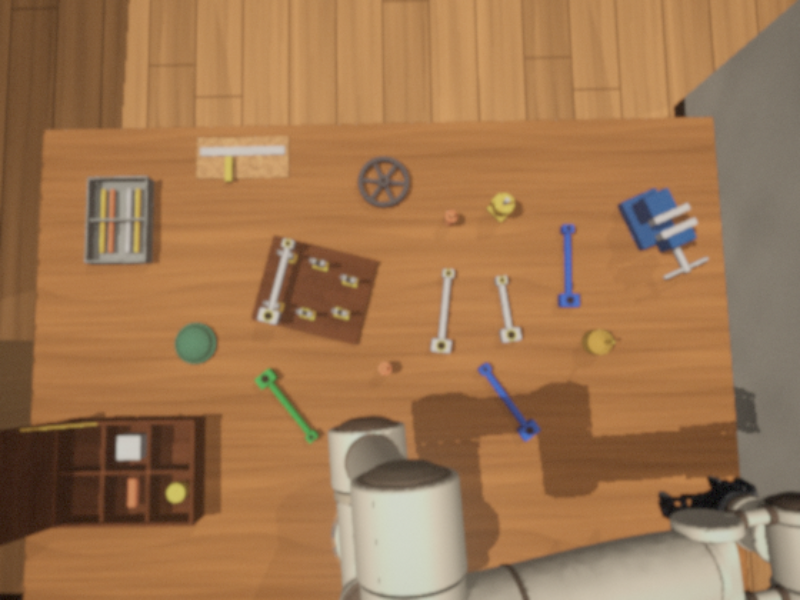

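View pics/scene0.png

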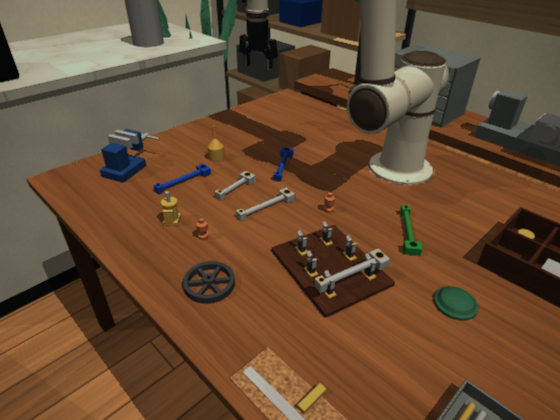

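The top view (800x600) shows these candidates for the rods:
- Steel long rod at (443,310) and steel short rod at (508,310), both with the big end towards -x.
- Look-alikes: blue at (569,265) and (508,400), green at (288,405), and the stocked steel rod on the rack at (278,280).

On the rack, the middle pair of clips at (319,264)/(305,313) is the wide one, so it is bay_long. The right pair at (349,280)/(341,313) is bay_short. I choose the two loose grey rods.

Run:
```python
from h import *
c=load('top0'); P=cloud(c); 
def at(u,v): 
    u=int(u*.7);v=int(v*.7); return P[v,u].round(0)
for n,u,v in [('desk',400,240),('board',320,290),('Lbig',441,345),('Lsm',449,273),('Lmid',445,310),('Sbig',511,335),('Ssm',502,280),('Smid',506,307),('stbig',268,315),('stsm',288,243),('mc1',319,264),('mc2',305,313),('rc1',349,280),('rc2',341,313),('valve',386,368),('valve2',451,217)]: print(n,at(u,v))
# saturation of gray parts
hsv=cv2.cvtColor(c['color'],cv2.COLOR_RGB2HSV)
z=P[...,2]
for n,(u0,u1,v0,v1) in dict(L=(425,465,260,360),S=(490,528,268,348),stock=(255,300,235,328)).items():
    s=np.zeros(z.shape,bool); s[int(v0*.7):int(v1*.7),int(u0*.7):int(u1*.7)]=1
    m=s&(hsv[...,1]<70)&(hsv[...,2]>90); p=P[m]
    xy=p[:,:2].astype(np.float32); r=cv2.minAreaRect(xy)
    print(n,m.sum(),np.percentile(p[:,2],[10,50,90]).round(),r)
```

```text
desk [663. -50.   2.]
board [548. 135.  16.]
Lbig [ 420. -136.   23.]
Lsm [ 580. -159.   31.]
Lmid [ 497. -148.   16.]
Sbig [ 439. -294.   24.]
Ssm [ 562. -278.   27.]
Smid [ 504. -288.   16.]
stbig [492. 243.  69.]
stsm [648. 199.  74.]
mc1 [606. 133.  48.]
mc2 [495. 166.  47.]
rc1 [567.  67.  43.]
rc2 [493.  86.  47.]
valve [373. -13.  58.]
valve2 [ 706. -163.   56.]
L 359 [nan nan nan] ((494.4111328125, -151.50860595703125), (47.712345123291016, 188.58779907226562), 80.56556701660156)
S 301 [nan nan nan] ((498.71771240234375, -295.01220703125), (148.36546325683594, 40.513240814208984), 8.836883544921875)
stock 478 [nan nan nan] ((564.4497680664062, 204.79931640625), (100.04861450195312, 197.28065490722656), 71.392333984375)
```

Call:
move_arm:
  targets:
    - [85, 0.775, 0.92, 0, 0, 0, -0.4]
    - [85, 0.775, 0.92, 0, 0, 0, -0.4]
    - [85, 0.775, 0.92, 0, 0, 0, -0.4]
    - [85, 0.775, 0.92, 0, 0, 0, -0.4]
    - [85, 0.775, 0.92, 0, 0, 0, -0.4]
    - [85, 0.775, 0.92, 0, 0, 0, -0.4]
    - [85, 0.775, 0.92, 0, 0, 0, -0.4]
    - [85, 0.775, 0.92, 0, 0, 0, -0.4]
    - [85, 0.775, 0.92, 0, 0, 0, -0.4]
    - [85, 0.775, 0.92, 0, 0, 0, -0.4]
    - [85, 0.775, 0.92, 0, 0, 0, -0.4]
    - [85, 0, 0, 0, 0, 0, 0]
    - [85, 0, 0, 0, 0, 0, 0]
  grip_force: 60

```text
time: 1.72
position: [496.1, -148.9, 303.4]
orientation: [0.0, 0.997, -0.083, -0.001]
ft_force: [-0.2, 0.3, 0.7]
width: 0.995
gripper_force: 0.0
```

Run:
```python
from h import *
c=take('wrist','w1'); print(c['position'],c['orientation']); s=arm.get_state(); print(s['position'],s['orientation'])
P=cloud(c); print(P[60:420:60,80:560:80].round())
```

```text
[ 571.41708274 -160.64397088  373.94303609] [-0.09827577 -0.63870267  0.75426262  0.11614074]
[ 495.91990359 -149.28366925  303.5372016 ] [ 2.56399808e-05  9.96529246e-01 -8.32420977e-02 -4.63567095e-04]
[[[ 658.   41.   -1.]
  [ 643.  -46.    1.]
  [ 629. -132.    1.]
  [ 615. -219.   -1.]
  [ 600. -305.    0.]
  [ 586. -391.   -0.]]

 [[ 597.   55.   12.]
  [ 582.  -29.    1.]
  [ 567. -120.    1.]
  [ 552. -211.    0.]
  [ 537. -302.    0.]
  [ 522. -392.    1.]]

 [[ 532.   77.   15.]
  [ 514.  -10.    1.]
  [ 498. -106.    1.]
  [ 482. -202.    0.]
  [ 472. -291.   22.]
  [ 450. -395.    1.]]

 [[ 459.  105.   14.]
  [ 437.   13.   -0.]
  [ 420.  -90.    1.]
  [ 403. -192.    1.]
  [ 386. -295.    0.]
  [ 369. -397.    1.]]

 [[ 368.  147.   -0.]
  [ 513. -108.  275.]
  [ 332.  -72.    1.]
  [ 314. -182.    2.]
  [ 498. -195.  275.]
  [ 278. -400.    1.]]

 [[ 510.  -91.  298.]
  [ 518. -123.  311.]
  [ 230.  -52.   -0.]
  [ 212. -169.    1.]
  [ 506. -182.  310.]
  [ 492. -209.  300.]]]
```

View pics/w1.png

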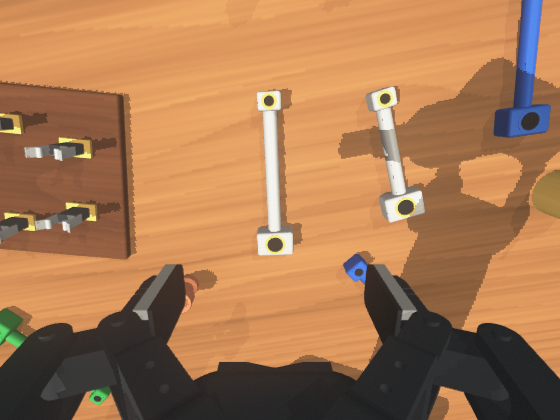

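The wrist view shows the grey long rod from (269,101) small end to (275,243) big end. The grey short rod runs from (384,98) to (405,207). The rack edge is at the left.

```bash
cat >> h.py <<'E'
def rodfit(P,box,z0,half):
    u0,u1,v0,v1=box; p=P[v0:v1,u0:u1].reshape(-1,3); p=p[np.isfinite(p[:,2])]
    b=p[(p[:,2]>z0+22)&(p[:,2]<z0+30)]  # block tops
    x=b[:,0]; t=(x.min()+x.max())/2
    out=[]
    for q in (b[x<t],b[x>=t]):
        r=cv2.minAreaRect(q[:,:2].astype(np.float32)); out.append(r); 
    A,B=np.array(out[0][0]),np.array(out[1][0]); d=B-A; L=np.linalg.norm(d); d/=L
    mid=A+d*(half+15)  # half shank + half big block
    return dict(big=out[0],small=out[1],L=L,ang=np.arctan2(d[1],d[0]),mid=mid,mid2=B-d*(half+10))
E
python3 - <<'E'
from h import *
P=cloud(load('w1'))
print(rodfit(P,(245,305,85,262),0,70)); print(rodfit(P,(355,432,80,226),0,50))
E
```

```text
{'big': ((450.3470153808594, -138.31869506835938), (43.65135192871094, 94.5411148071289), 84.87279510498047), 'small': ((545.1447143554688, -150.33990478515625), (25.681642532348633, 93.54894256591797), 80.41717529296875), 'L': np.float64(95.55685853948877), 'ang': np.float64(-0.12613585166031477), 'mid': array([ 534.67172567, -149.01183465]), 'mid2': array([ 465.78028114, -140.27577342])}
{'big': ((461.9563293457031, -289.78057861328125), (73.40959930419922, 43.73191452026367), 7.9371442794799805), 'small': ((537.068359375, -281.65460205078125), (74.80001831054688, 25.457366943359375), 10.786515235900879), 'L': np.float64(75.55030476587301), 'ang': np.float64(0.10776563160295655), 'mid': array([ 526.57925796, -282.78936292]), 'mid2': array([ 477.41642527, -288.10803192])}
```

```bash
sed -i 's/z0+22)/z0+24)/' h.py
python3 - <<'E'
from h import *
P=cloud(load('w1'))
for bx,h in (((245,305,85,262),70),((355,432,80,226),50)):
    print(rodfit(P,bx,0,h))
    p=P[bx[2]:bx[3],bx[0]:bx[1]].reshape(-1,3); s=p[p[:,2]>12]; print(cv2.minAreaRect(s[:,:2].astype(np.float32)), np.percentile(s[:,2],[5,50,95]))
    # shank line: central part
    m=s[:,:2].mean(0); c=s[np.abs(s[:,0]-m[0])<45,:]; print('shank',cv2.fitLine(c[c[:,2]>17][:,:2].astype(np.float32),cv2.DIST_L2,0,.01,.01).ravel())
E
```

```text
{'big': ((418.6214599609375, -135.716796875), (43.717918395996094, 29.813899993896484), 83.14983367919922), 'small': ((581.82861328125, -156.5680694580078), (25.53130531311035, 19.06883430480957), 80.51588439941406), 'L': np.float64(164.5337365504439), 'ang': np.float64(-0.12707116145074024), 'mid': array([ 502.93613197, -146.48880149]), 'mid2': array([ 502.47362786, -146.42971217])}
((497.8564758300781, -144.83462524414062), (43.85576248168945, 189.46246337890625), 83.36236572265625) [16.52007842 21.76242968 27.60628877]
shank [ 9.9153078e-01 -1.2987188e-01  4.9412415e+02 -1.4527641e+02]
{'big': ((440.24725341796875, -292.8912658691406), (29.590545654296875, 43.60027313232422), 6.942749977111816), 'small': ((563.6959228515625, -276.69451904296875), (19.96971893310547, 25.79002571105957), 8.484752655029297), 'L': np.float64(124.50666083658261), 'ang': np.float64(0.1304571204224065), 'mid': array([ 504.69491798, -284.43558537]), 'mid2': array([ 504.20577095, -284.49976258])}
((499.5567932128906, -284.73663330078125), (149.4064178466797, 43.709815979003906), 7.76303768157959) [15.41634068 22.41581479 27.63608332]
shank [ 9.8681045e-01  1.6187987e-01  4.8706400e+02 -2.8675021e+02]
```

Call:
move_arm:
  targets:
    - [85, 0, 0.9, 0, 0, 0, 0]
    - [85, 0, 0.9, 0, 0, 0, 0]
    - [85, 0, 0.9, 0, 0, 0, 0]
    - [85, 0, 0.9, 0, 0, 0, 0]
    - [85, 0, 0.9, 0, 0, 0, 0]
    - [85, 0, 0.9, 0, 0, 0, 0]
    - [85, 0, 0.9, 0, 0, 0, 0]
    - [85, 0, 0.9, 0, 0, 0, 0]
    - [85, 0, 0, 0, 0, 0, 0]
    - [85, 0, 0, 0, 0, 0, 0]

```text
time: 3.02
position: [496.5, 138.0, 303.8]
orientation: [0.0, 0.996, -0.084, -0.0]
ft_force: [-1.2, -0.6, 0.5]
width: 0.998
gripper_force: 0.0
```

Run:
```python
from h import *
c=take('wrist','w2'); print(c['position'])
```

```text
[571.72409979 126.13120674 374.39256326]
```

View pics/w2.png

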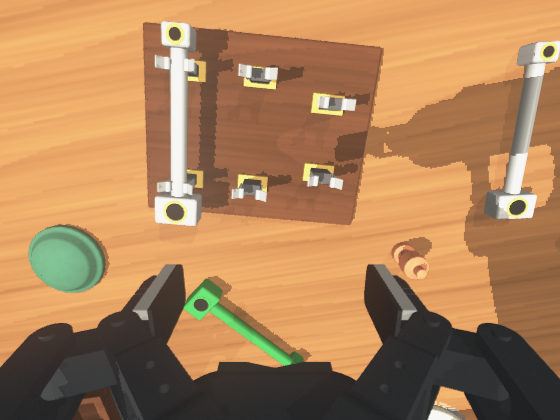

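The wrist view of the rack shows the stocked rod at the left, with its small end at (175,33) and big end at (178,210). The wide empty pair is at (258,74)/(250,187) and the close pair at (333,103)/(322,177).

Run:
```python
from h import *
P=cloud(load('w2')); z=P[...,2]
f=rodfit(P,(140,215,10,235),41,70); print({k:f[k] for k in('L','ang','mid','mid2')}, f['big'],f['small'])
C={}
for n,b in dict(Lc=(228,308,55,105),Lb=(220,290,165,212),Sc=(305,365,85,125),Sb=(295,355,155,202)).items():
    p=P[b[2]:b[3],b[0]:b[1]].reshape(-1,3); p=p[p[:,2]>48]; r=cv2.minAreaRect(p[:,:2].astype(np.float32)); h=p[p[:,2]>60]
    r2=cv2.minAreaRect(h[:,:2].astype(np.float32)); print(n,len(p),p[:,2].max(),r,r2); C[n]=np.array(r2[0])
for a,b in (('Lc','Lb'),('Sc','Sb')):
    d=C[a]-C[b]; print(a,(C[a]+C[b])/2,np.linalg.norm(d),np.arctan2(d[1],d[0]))
m=(z>9)&(z<19)&np.isfinite(z); m[235:]=0; m[:, :120]=0; m[:,400:]=0
r=cv2.minAreaRect(P[m][:,:2].astype(np.float32)); print('board',r, np.median(P[m][:,2]))
```

```text
{'L': np.float64(140.93986192358813), 'ang': np.float64(-0.25950652180650774), 'mid': array([586.24666447, 218.10775898]), 'mid2': array([562.99213863, 224.28167771])} ((504.0927429199219, 239.9190673828125), (43.637657165527344, 57.86421585083008), 75.17190551757812) ((640.3134765625, 203.75338745117188), (35.22956848144531, 38.69904327392578), 75.04688262939453)
Lc 321 70.69385162305326 ((607.2089233398438, 135.24224853515625), (35.00025177001953, 10.083879470825195), 74.97000122070312) ((607.2089233398438, 135.24224853515625), (35.00025177001953, 10.083879470825195), 74.97000122070312)
Lb 243 70.58266079783766 ((495.30609130859375, 165.0691680908203), (34.7791633605957, 10.383210182189941), 75.53721618652344) ((495.30609130859375, 165.0691680908203), (34.7791633605957, 10.383210182189941), 75.53721618652344)
Sc 289 70.68871000565048 ((568.5048217773438, 67.91703796386719), (35.03217315673828, 9.940071105957031), 75.05622100830078) ((568.5048217773438, 67.91703796386719), (35.03217315673828, 9.940071105957031), 75.05622100830078)
Sb 259 71.03446631582057 ((495.2745361328125, 87.61820983886719), (34.867244720458984, 10.433876037597656), 74.73170471191406) ((495.2643127441406, 87.62098693847656), (34.867244720458984, 10.412778854370117), 74.73170471191406)
Lc [551.25750732 150.15570831] 115.80971007128119 -0.26048695677178757
Sc [531.88456726  77.76901245] 75.84469505929019 -0.26280822034280865
board ((551.1615600585938, 150.26815795898438), (250.93565368652344, 200.3902587890625), 75.04916381835938) 14.633365621401026
```

Call:
move_arm:
  targets:
    - [85, 0.02, -0.89, 0, 0, 0, 0.05]
    - [85, 0.02, -0.89, 0, 0, 0, 0.05]
    - [85, 0.02, -0.89, 0, 0, 0, 0.05]
    - [85, 0.02, -0.89, 0, 0, 0, 0.05]
    - [85, 0.02, -0.89, 0, 0, 0, 0.05]
    - [85, 0.02, -0.89, 0, 0, 0, 0.05]
    - [85, 0.02, -0.89, 0, 0, 0, 0.05]
    - [85, 0.02, -0.89, 0, 0, 0, 0.05]
    - [70, 0, 0, -0.9, 0, 0, 0]
    - [60, 0, 0, -0.9, 0, 0, 0]
    - [60, 0, 0, -0.9, 0, 0, 0]
    - [60, 0, 0, -0.9, 0, 0, 0]
    - [60, 0, 0, 0, 0, 0, 0]
    - [60, 0, 0, 0, 0, 0, 0]

```text
time: 4.82
position: [503.4, -146.6, 161.4]
orientation: [0.0, 0.998, -0.064, 0.001]
ft_force: [0.2, -0.9, 0.1]
width: 0.701
gripper_force: 0.0
```

Call:
move_arm:
  targets:
    - [60, 0, 0, -0.8, 0, 0, 0]
    - [60, 0, 0, -0.8, 0, 0, 0]
    - [60, 0, 0, -0.5, 0, 0, 0]
    - [60, 0, 0, 0, 0, 0, 0]
    - [60, 0, 0, 0, 0, 0, 0]
    - [0, 0, 0, 0, 0, 0, 0]
    - [0, 0, 0, 0, 0, 0, 0]
    - [0, 0, 0, 0, 0, 0, 0]
    - [0, 0, 0, 0, 0, 0, 0]
    - [0, 0, 0, 0, 0, 0, 0]
    - [0, 0, 0, 0, 0, 0, 0]
    - [0, 0, 0, 0, 0, 0, 0]
  grip_force: 80

```text
time: 6.32
position: [503.3, -145.9, 76.9]
orientation: [0.0, 0.998, -0.063, 0.0]
ft_force: [-2.0, 0.2, 5.9]
width: 0.148
gripper_force: 78.1
```

Call:
move_arm:
  targets:
    - [0, 0, 0, 0.3, 0, 0, 0]
    - [0, 0, 0, 0.6, 0, 0, 0]
    - [0, 0, 0, 0.9, 0, 0, 0]
    - [0, 0, 0, 0.9, 0, 0, 0]
    - [0, 0, 0, 0.9, 0, 0, 0]
    - [0, 0, 0, 0, 0, 0, 0]
    - [0, 0, 0, 0, 0, 0, 0]

```text
time: 7.2
position: [501.9, -145.0, 218.1]
orientation: [-0.001, 0.998, -0.063, -0.001]
ft_force: [-0.1, -0.5, -4.8]
width: 0.153
gripper_force: 78.4
```

Run:
```python
from h import *
c=take('wrist','w3'); s=arm.get_state(); print(s['position'],s['width'],s['ft_force'],s['moment'])
```

```text
[ 501.62942343 -144.8720806   217.5405951 ] 0.15361604796709938 [-0.2899738   0.3510804  -3.81355945] [ 0.02972855 -0.05208449 -0.02404423]
```

View pics/w3.png

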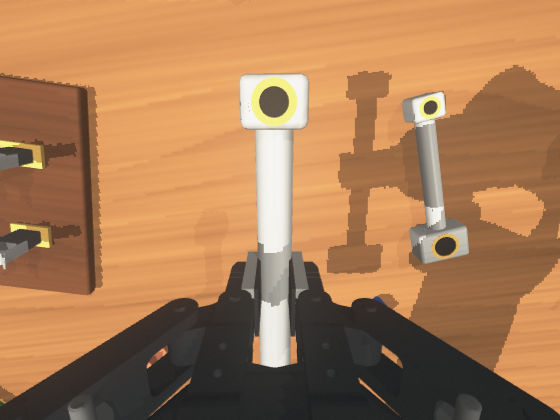

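The long rod is held level with its small end at (274,102). I'll measure its pose in the hand.

```bash
cat >> h.py <<'E'
def held(f,pos,half,b):
    P=cloud(load(f)); u0,u1,v0,v1=b; p=P[v0:v1,u0:u1].reshape(-1,3); p=p[p[:,2]>pos[2]-90]
    zt=np.percentile(p[:,2],95); t=p[p[:,2]>zt-3]; r=cv2.minAreaRect(t[:,:2].astype(np.float32)); B=np.array(r[0]); print('small',r,zt)
    return B,zt
E
python3 - <<'E'
from h import *
pos=np.array([501.63,-144.87,217.54])
B,zt=held('w3',pos,70,(225,325,60,135))
P=cloud(load('w3'))
A=[]
for v in range(140,250,12):
    row=P[v,255:296]; k=row[:,2]>pos[2]-90; q=row[k]; i=q[:,2]>q[:,2].max()-2.0; A.append(np.r_[q[i].mean(0)[:2],q[:,2].max(),q[:,:2].mean(0)]); 
A=np.array(A); print(A.round(1))
pf=np.polyfit(A[:,0],A[:,2],1); pl=np.polyfit(A[:,3],A[:,4],1); print('pitch',pf[0],'yaw',np.arctan(pl[0]))
yaw=np.arctan2((B-np.array([A[-1,3],A[-1,4]]))[1],(B-np.array([A[-1,3],A[-1,4]]))[0]); print('yaw2',yaw)
d=np.array([np.cos(yaw),np.sin(yaw)]); print('mid',B-80*d,'rel',B-80*d-pos[:2],'axis z at mid approx',np.polyval(pf,501)-8, zt-13)
E
```

```text
small ((580.3909301757812, -153.79446411132812), (25.372207641601562, 19.296659469604492), 82.67671203613281) 169.22128345073568
[[ 566.4 -152.8  164.7  566.3 -151.9]
 [ 561.7 -151.3  163.5  561.5 -151.5]
 [ 556.9 -151.2  163.4  556.7 -150.9]
 [ 552.  -150.5  163.8  551.7 -150.3]
 [ 547.  -149.5  163.6  546.6 -149.6]
 [ 541.8 -149.1  163.4  541.4 -149.2]
 [ 536.7 -147.9  164.2  536.1 -148.3]
 [ 531.1 -147.6  163.4  530.6 -147.6]
 [ 525.5 -147.4  163.5  525.1 -147.1]
 [ 519.9 -146.7  163.7  519.4 -146.4]]
pitch 0.00944517833986148 yaw -0.12009018014364624
yaw2 -0.12069950900268159
mid [ 500.97295792 -144.16193159] rel [-0.65704208  0.70806841] axis z at mid approx 155.31179071632317 156.22128345073568
```

Call:
move_arm:
  targets:
    - [0, 0.157, 0.92, 0, 0, 0, -0.177]
    - [0, 0.157, 0.92, 0, 0, 0, -0.177]
    - [0, 0.157, 0.92, 0, 0, 0, -0.177]
    - [0, 0.157, 0.92, 0, 0, 0, -0.177]
    - [0, 0.157, 0.92, 0, 0, 0, -0.177]
    - [0, 0.157, 0.92, 0, 0, 0, -0.177]
    - [0, 0.157, 0.92, 0, 0, 0, -0.177]
    - [0, 0.157, 0.92, 0, 0, 0, -0.177]
    - [0, 0, 0, 0, 0, 0, 0]
    - [0, 0, 0, -0.65, 0, 0, 0]
    - [0, 0, 0, -0.65, 0, 0, 0]
    - [0, 0, 0, -0.5, 0, 0, 0]
    - [0, 0, 0, 0, 0, 0, 0]
    - [0, 0, 0, 0, 0, 0, 0]

```text
time: 9.0
position: [553.2, 148.4, 148.0]
orientation: [0.0, 0.991, -0.134, -0.0]
ft_force: [-0.3, -0.5, -3.9]
width: 0.148
gripper_force: 78.8
```

Run:
```python
from h import *
c=take('wrist','w4'); s=arm.get_state(); print(s['position'],s['orientation'],s['width'],s['ft_force'],s['moment'])
```

```text
[553.6294096  148.48949142 148.67450187] [-7.27490380e-05  9.91024539e-01 -1.33678484e-01  6.48647443e-04] 0.14908377680290227 [ 0.94504915 -0.68469713 -3.33132964] [-0.00615116 -0.12249144 -0.02849062]
```

View pics/w4.png

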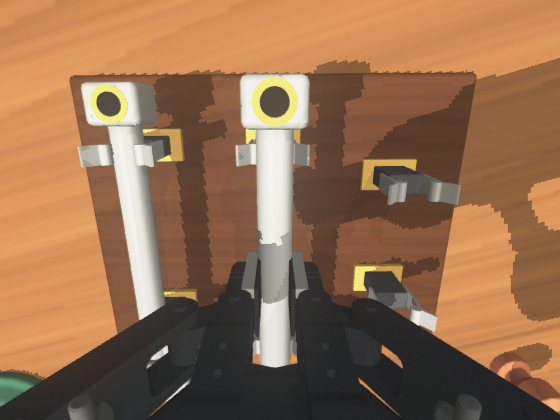

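The view shows the long rod above the middle pair, with its shank at u≈275 between the clip lips at 245 and 301. I'll do a numeric check.

Run:
```python
from h import *
P=cloud(load('w4')); a=-0.262; d=np.array([np.cos(a),np.sin(a)]); n=np.array([-d[1],d[0]]); o=np.array([551.25,150.2])
def loc(p): q=p[:,:2]-o; return np.c_[q@d,q@n,p[:,2]]
b=loc(P[60:135,225:325].reshape(-1,3)); t=b[b[:,2]>np.nanpercentile(b[:,2],95)-3]; r=cv2.minAreaRect(t[:,:2].astype(np.float32)); print('small block (want x 80,y0)',r, t[:,2].mean())
s=[]
for v in range(170,250,10):
    q=loc(P[v,250:300]); q=q[q[:,2]>75]; s.append([q[:,0].mean(),(q[:,1].min()+q[:,1].max())/2,q[:,2].max()])
print(np.round(s,1))
l=loc(P[135:180,225:325].reshape(-1,3)); l=l[(l[:,2]>60)&(l[:,2]<75)]; print('lips y',l[:,1].min(),l[:,1].max(),'x',l[:,0].min(),l[:,0].max(),l[:,2].max())
```

```text
small block (want x 80,y0) ((81.36837768554688, -0.9798526763916016), (25.361799240112305, 19.371370315551758), 89.62576293945312) 98.06266664180434
[[55.  -0.6 93.3]
 [50.8 -0.9 94.4]
 [46.5 -0.8 94.1]
 [42.2 -0.8 93.6]
 [37.7 -0.8 93.7]
 [33.  -0.8 93.8]
 [28.5 -0.7 93.9]
 [23.8 -0.7 93.4]]
lips y -17.508913564646313 17.66996798392101 x 52.91698824552396 63.18611639851292 71.14347634645628
```

Call:
move_arm:
  targets:
    - [0, -0.029, 0.028, 0, 0, 0, 0]
    - [0, 0, 0, -0.2, 0, 0, 0]
    - [0, 0, 0, -0.2, 0, 0, 0]
    - [0, 0, 0, -0.1, 0, 0, 0]
    - [0, 0, 0, -0.1, 0, 0, 0]
    - [0, 0, 0, -0.1, 0, 0, 0]
    - [0, 0, 0, 0, 0, 0, 0]
  grip_force: 100

```text
time: 9.93
position: [550.8, 149.9, 118.3]
orientation: [0.0, 0.991, -0.134, -0.002]
ft_force: [0.8, -1.1, -6.1]
width: 0.144
gripper_force: 99.6
```

Call:
move_arm:
  targets:
    - [0, 0, 0, -0.08, 0, 0, 0]
    - [0, 0, 0, -0.08, 0, 0, 0]
    - [0, 0, 0, 0, 0, 0, 0]

```text
time: 10.3
position: [551.6, 150.2, 117.6]
orientation: [0.001, 0.991, -0.133, -0.002]
ft_force: [-18.0, -3.5, 30.9]
width: 0.139
gripper_force: 104.1
```

Run:
```python
from h import *
c=take('wrist','w5'); P=cloud(c); a=-0.262; d=np.array([np.cos(a),np.sin(a)]); n=np.array([-d[1],d[0]]); o=np.array([551.25,150.2])
L=(P[...,:2]-o); x=L@d; y=L@n; z=P[...,2]
for n_,yc in (('long',0),('stock',75)):
    for xc in (80,50,40,25,0,-30,-85):
        m=(abs(x-xc)<4)&(abs(y-yc)<(12 if xc==80 else 7.5))&(z>50)&(z<90)
        if m.sum()>5: print(n_,xc,m.sum(),np.percentile(z[m],95).round(1), y[m].min().round(1),y[m].max().round(1))
m=(abs(y)<15)&(abs(x-80)<16)&(z>76-8)&(z<90); print(cv2.minAreaRect(np.c_[x[m],y[m]].astype(np.float32)), z[m].mean())
```

```text
long 80 1526 68.7 -11.9 12.0
long 50 653 63.0 -7.4 7.5
long 40 620 62.7 -7.2 7.3
long 25 548 62.7 -7.5 7.5
long 0 615 83.7 -7.1 7.4
long -30 371 62.7 -6.5 7.1
stock 80 1566 69.0 63.0 86.9
stock 50 680 63.2 67.5 82.4
stock 40 662 63.1 67.5 82.2
stock 25 601 63.1 67.5 81.9
stock 0 504 63.0 67.5 81.6
stock -30 24 62.2 76.4 81.8
((79.56427001953125, 0.4059486389160156), (17.540143966674805, 21.145069122314453), 3.066006660461426) 68.41540440398042
```

Call:
move_arm:
  targets:
    - [0, 0, 0, 0.08, 0, 0, 0]
    - [50, 0, 0, 0, 0, 0, 0]
    - [50, 0, 0, 0, 0, 0, 0]
    - [50, 0, 0, 0, 0, 0, 0]
    - [50, 0, 0, 0, 0, 0, 0]
    - [50, 0, 0, 0.3, 0, 0, 0]
    - [50, 0, 0, 0.9, 0, 0, 0]
    - [50, 0, 0, 0.9, 0, 0, 0]
    - [50, 0, 0, 0.9, 0, 0, 0]
    - [50, 0, 0, 0, 0, 0, 0]

```text
time: 11.6
position: [554.1, 150.1, 241.5]
orientation: [-0.001, 0.991, -0.133, 0.004]
ft_force: [0.2, -0.4, 0.4]
width: 0.583
gripper_force: 0.0
```

Call:
move_arm:
  targets:
    - [60, -0.098, -0.905, 0, 0, 0, 0.333]
    - [60, -0.098, -0.905, 0, 0, 0, 0.333]
    - [60, -0.098, -0.905, 0, 0, 0, 0.333]
    - [60, -0.098, -0.905, 0, 0, 0, 0.333]
    - [60, -0.098, -0.905, 0, 0, 0, 0.333]
    - [60, -0.098, -0.905, 0, 0, 0, 0.333]
    - [60, -0.098, -0.905, 0, 0, 0, 0.333]
    - [60, -0.098, -0.905, 0, 0, 0, 0.333]
    - [60, -0.098, -0.905, 0, 0, 0, 0.333]
    - [60, -0.098, -0.905, 0, 0, 0, 0.333]
    - [60, -0.098, -0.905, 0, 0, 0, 0.333]
    - [60, -0.098, -0.905, 0, 0, 0, 0.333]
    - [60, 0, 0, 0, 0, 0, 0]
    - [60, 0, 0, 0, 0, 0, 0]

```text
time: 13.35
position: [504.7, -283.7, 236.1]
orientation: [-0.001, 0.998, 0.066, -0.0]
ft_force: [-0.3, -0.4, -0.3]
width: 0.7
gripper_force: 0.0
```

Run:
```python
from h import *
c=take('wrist','w6'); s=arm.get_state(); print(s['position'],s['orientation'])
P=cloud(c); z=P[...,2]; z[(abs(P[...,0]-504)>95)|(abs(P[...,1]+284)>50)]=np.nan
print(rodfit(P,(0,560,0,300),0,50))
```

```text
[ 504.80412392 -283.39366342  236.18507112] [-6.00525813e-04  9.97814416e-01  6.60750197e-02 -3.49188533e-04]
{'big': ((440.3648986816406, -293.2071838378906), (30.04736328125, 43.308650970458984), 7.72929048538208), 'small': ((564.0555419921875, -276.9447937011719), (18.82764434814453, 24.742795944213867), 7.5308613777160645), 'L': np.float64(124.75512244206962), 'ang': np.float64(0.13072651022941023), 'mid': array([ 504.81028303, -284.7341421 ]), 'mid2': array([ 504.5674949 , -284.76606299])}
```

Call:
move_arm:
  targets:
    - [60, 0, -0.03, -0.9, 0, 0, 0]
    - [60, 0, 0, -0.9, 0, 0, 0]
    - [60, 0, 0, -0.9, 0, 0, 0]
    - [60, 0, 0, -0.8, 0, 0, 0]
    - [60, 0, 0, -0.475, 0, 0, 0]
    - [60, 0, 0, 0, 0, 0, 0]
    - [60, 0, 0, 0, 0, 0, 0]
    - [0, 0, 0, 0, 0, 0, 0]
    - [0, 0, 0, 0, 0, 0, 0]
    - [0, 0, 0, 0, 0, 0, 0]
    - [0, 0, 0, 0, 0, 0, 0]
    - [0, 0, 0, 0, 0, 0, 0]
    - [0, 0, 0, 0, 0, 0, 0]
    - [0, 0, 0, 0, 0, 0, 0]
  grip_force: 80

```text
time: 15.15
position: [505.3, -286.0, 78.7]
orientation: [0.0, 0.998, 0.066, 0.0]
ft_force: [-1.5, 1.7, 6.1]
width: 0.149
gripper_force: 78.2
```

Call:
move_arm:
  targets:
    - [0, 0, 0, 0.3, 0, 0, 0]
    - [0, 0, 0, 0.6, 0, 0, 0]
    - [0, 0, 0, 0.9, 0, 0, 0]
    - [0, 0, 0, 0.9, 0, 0, 0]
    - [0, 0, 0, 0.9, 0, 0, 0]
    - [0, 0, 0, 0, 0, 0, 0]
    - [0, 0, 0, 0, 0, 0, 0]

```text
time: 16.02
position: [504.1, -285.0, 219.9]
orientation: [-0.001, 0.998, 0.066, -0.001]
ft_force: [-1.0, 0.2, -3.2]
width: 0.149
gripper_force: 78.4
```

Run:
```python
from h import *
c=take('wrist','w7'); s=arm.get_state(); pos=s['position']; print(pos,s['orientation'],s['width'],s['ft_force'],s['moment'])
P=cloud(c); z=P[...,2]; m=(z>pos[2]-75)&(z<pos[2]-40)&(P[...,0]>pos[0]+15); v,u=np.nonzero(m); print(u.min(),u.max(),v.min(),v.max())
q=P[m]; t=q[q[:,2]>np.percentile(q[:,2],98)-3]; r=cv2.minAreaRect(t[:,:2].astype(np.float32)); print(r,t[:,2].mean())
sh=q[(q[:,0]<pos[0]+42)&(q[:,0]>pos[0]+18)]; print(np.percentile(sh[:,2],95)-pos[2], 'mid', np.array(r[0])-60*np.array([np.cos(.131),np.sin(.131)])-pos[:2])
```

```text
[ 503.8548949  -284.79118638  219.22245075] [-0.00151338  0.99782796  0.06583946 -0.00149442] 0.15230293363633152 [ 0.33476624  0.24751274 -4.05717114] [-0.00594044 -0.08766377  0.01031133]
242 307 127 254
((562.88330078125, -276.2631530761719), (19.37122344970703, 25.136219024658203), 7.032040596008301) 167.86262625995948
-55.94726131160152 mid [-0.45749994  0.69049494]
```

View pics/w7.png

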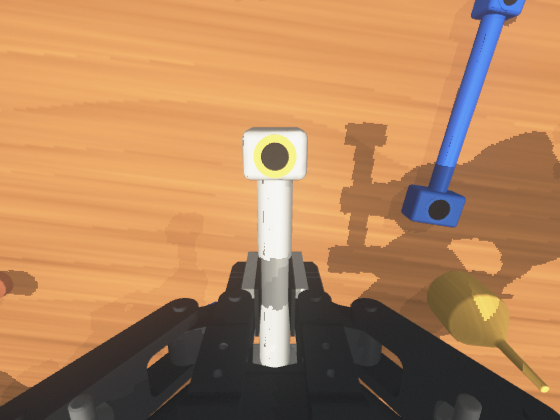

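The short rod is held centrally with its small end at (274,155). Next I move it over bay_short.

Call:
move_arm:
  targets:
    - [0, 0.071, 0.905, 0, 0, 0, -0.393]
    - [0, 0.071, 0.905, 0, 0, 0, -0.393]
    - [0, 0.071, 0.905, 0, 0, 0, -0.393]
    - [0, 0.071, 0.905, 0, 0, 0, -0.393]
    - [0, 0.071, 0.905, 0, 0, 0, -0.393]
    - [0, 0.071, 0.905, 0, 0, 0, -0.393]
    - [0, 0.071, 0.905, 0, 0, 0, -0.393]
    - [0, 0.071, 0.905, 0, 0, 0, -0.393]
    - [0, 0.071, 0.905, 0, 0, 0, -0.393]
    - [0, 0.071, 0.905, 0, 0, 0, -0.393]
    - [0, 0, 0, 0, 0, 0, 0]
    - [0, 0, 0, -0.65, 0, 0, 0]
    - [0, 0, 0, -0.65, 0, 0, 0]
    - [0, 0, 0, -0.5, 0, 0, 0]
    - [0, 0, 0, 0, 0, 0, 0]
    - [0, 0, 0, 0, 0, 0, 0]

```text
time: 18.08
position: [533.4, 75.9, 149.9]
orientation: [0.0, 0.991, -0.13, 0.0]
ft_force: [-0.2, 0.2, -2.8]
width: 0.144
gripper_force: 78.6
```

```bash
cat > chk.py <<'E'
import sys
from h import *
c=take('wrist',sys.argv[1]); s=arm.get_state(); print(s['position'],s['orientation'],s['ft_force'])
P=cloud(c); a=-0.262; d=np.array([np.cos(a),np.sin(a)]); n=np.array([-d[1],d[0]]); o=np.array([531.9,77.8])
L=P[...,:2]-o; x=L@d; y=L@n; z=P[...,2]
m=(abs(x-60)<22)&(abs(y)<20)&(z>60); zz=np.percentile(z[m],90); t=m&(z>zz-3.5); print('small (60,0)',cv2.minAreaRect(np.c_[x[t],y[t]].astype(np.float32)),zz)
for xc in (47,28,22,-28,-45):
    m=(abs(x-xc)<2)&(abs(y)<12)&(z>50); 
    if m.sum(): 
        k=m&(z>np.percentile(z[m],95)-7); print(xc,np.percentile(z[m],95).round(1),y[k].min().round(1),y[k].max().round(1))
m=(abs(x-38)<9)&(abs(y)<25)&(z>60)&(z<74)&(abs(y)>8.5); print('lips',y[m].min(),y[m].max(),x[m].min(),x[m].max())
for N,yc,xs in (('long',75,(80,45,25,0,-25)),('stock',150,(80,45,25,0,-25))):
    print(N,[(xc,np.percentile(z[k],95).round(1),((y[k].min()+y[k].max())/2).round(1)) for xc in xs for k in [(abs(x-xc+0)<3)&(abs(y-yc)<14)&(z>56)&(z<76)] if k.sum()>20])
E
python3 chk.py w8
```

```text
[533.8606608   75.97566454 150.47804821] [ 2.01639430e-05  9.91468150e-01 -1.30347293e-01  7.00131840e-04] [-0.33180683 -0.51193732 -2.76731786]
small (60,0) ((61.10221862792969, -0.8126544952392578), (19.5330810546875, 25.770458221435547), 0.01515476405620575) 98.79983070842526
47 93.5 -8.4 7.0
28 93.4 -8.3 6.8
22 175.0 -12.0 12.0
-28 93.0 -8.2 6.7
-45 93.0 -8.5 6.9
lips -17.537496049353543 17.64104972937302 32.94378715005091 43.30583288015844
long [(80, np.float64(68.9), np.float64(74.2)), (45, np.float64(63.1), np.float64(74.3)), (25, np.float64(63.1), np.float64(74.3)), (0, np.float64(63.1), np.float64(74.6)), (-25, np.float64(63.0), np.float64(74.4))]
stock [(45, np.float64(59.5), np.float64(143.0)), (25, np.float64(61.8), np.float64(144.0)), (0, np.float64(63.0), np.float64(147.7)), (-25, np.float64(62.9), np.float64(148.1))]
```

Call:
move_arm:
  targets:
    - [0, -0.023, 0.027, 0, 0, 0, 0]
    - [0, 0, 0, -0.2, 0, 0, 0]
    - [0, 0, 0, -0.2, 0, 0, 0]
    - [0, 0, 0, -0.1, 0, 0, 0]
    - [0, 0, 0, -0.1, 0, 0, 0]
    - [0, 0, 0, -0.1, 0, 0, 0]
    - [0, 0, 0, -0.04, 0, 0, 0]
    - [0, 0, 0, 0, 0, 0, 0]
  grip_force: 100

```text
time: 19.12
position: [532.0, 77.5, 119.8]
orientation: [0.0, 0.991, -0.13, -0.001]
ft_force: [-1.1, -0.7, -0.3]
width: 0.145
gripper_force: 100.5
```

Call:
move_arm:
  targets:
    - [0, 0, 0, -0.08, 0, 0, 0]
    - [0, 0, 0, -0.08, 0, 0, 0]
    - [0, 0, 0, 0, 0, 0, 0]

```text
time: 19.5
position: [532.5, 77.6, 119.2]
orientation: [0.001, 0.992, -0.13, -0.002]
ft_force: [-23.5, -1.8, 46.3]
width: 0.142
gripper_force: 106.3
```

```bash
python3 chk.py w9
```

```text
[532.47128895  77.57820325 119.21298108] [ 5.67138453e-04  9.91560335e-01 -1.29635185e-01 -1.58071891e-03] [-24.61856062  -0.07797045  46.30620058]
small (60,0) ((53.66747283935547, 0.03338432312011719), (35.07694625854492, 31.28619956970215), 89.9311752319336) 68.1345560588472
47 62.7 -7.0 8.3
28 62.7 -7.3 8.1
22 144.6 -11.9 12.0
-28 62.8 -6.3 7.3
-45 63.0 -6.1 10.8
lips -17.571810533037112 17.612099620432243 32.82720984670669 43.37242909149423
long [(80, np.float64(68.9), np.float64(74.3)), (45, np.float64(63.0), np.float64(74.0)), (25, np.float64(62.9), np.float64(74.3)), (0, np.float64(63.2), np.float64(74.0)), (-25, np.float64(62.9), np.float64(74.4))]
stock []
```

The short rod is home and level at both ends. I release it, lift and check.

Call:
move_arm:
  targets:
    - [0, 0, 0, 0.08, 0, 0, 0]
    - [50, 0, 0, 0.03, 0, 0, 0]
    - [50, 0, 0, 0, 0, 0, 0]
    - [50, 0, 0, 0, 0, 0, 0]
    - [50, 0, 0, 0, 0, 0, 0]
    - [50, 0, 0, 0.3, 0, 0, 0]
    - [50, 0, 0, 0.9, 0, 0, 0]
    - [50, 0, 0, 0.9, 0, 0, 0]
    - [50, 0, 0, 0.9, 0, 0, 0]
    - [50, 0, 0, 0.9, 0, 0, 0]
    - [50, -0.9, 0, 0, 0, 0, 0]
    - [50, 0, 0, 0, 0, 0, 0]
    - [50, 0, 0, 0, 0, 0, 0]

```text
time: 21.18
position: [496.7, 77.4, 274.6]
orientation: [-0.0, 0.991, -0.13, 0.001]
ft_force: [0.2, 0.6, 0.6]
width: 0.586
gripper_force: 0.0
```

```bash
python3 chk.py w10
```

```text
[496.92537079  77.36803283 274.46009136] [-3.39268819e-05  9.91479200e-01 -1.30264326e-01  4.48310162e-04] [-0.13722451 -0.22959347  0.19226222]
small (60,0) ((53.83636474609375, 0.19792556762695312), (30.271133422851562, 33.97638702392578), 0.01894269324839115) 68.73576887281163
47 63.1 -7.4 7.6
28 63.2 -7.4 7.9
22 63.1 -7.4 8.0
-28 63.0 -7.3 7.9
-45 63.1 -11.1 7.2
lips -16.844303216548443 17.323535925052038 32.918996126197115 42.80825278965958
long [(80, np.float64(69.2), np.float64(74.4)), (45, np.float64(63.2), np.float64(74.7)), (25, np.float64(63.2), np.float64(74.8)), (0, np.float64(63.2), np.float64(74.7)), (-25, np.float64(63.0), np.float64(75.0))]
stock [(80, np.float64(69.2), np.float64(149.1)), (45, np.float64(63.0), np.float64(149.0)), (25, np.float64(63.1), np.float64(149.1)), (0, np.float64(63.1), np.float64(149.2)), (-25, np.float64(63.4), np.float64(149.3))]
```

View pics/w10.png

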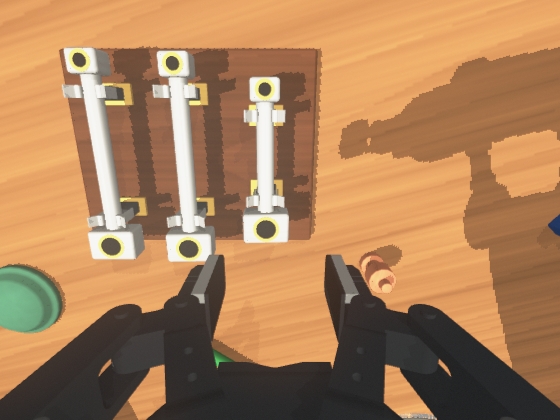

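All three rods sit home at the same height, with big ends the same way at (111,247), (188,248) and (266,229). The gripper is clear of them.

```bash
python3 -c "
from station import arm; print(arm.job_done())"
```

```text
the job is handed in; nothing more can be done
None
```

Both rods are pressed fully home in their own clips with big ends matching the stocked rod, and they are released. The job was handed in after about 21 s of robot time, and no verdict was returned.

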